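# First-in-first-out restock of the press-side ink rack

## Robot

A 7-joint arm with a two-finger parallel gripper is mounted at the origin on the work surface. World frame = base frame: x ahead of the robot, y to its left, z up, the work surface at z = 0. Lengths are in m, angles in rad, forces in N, time in s.
With the tool pointing down it reaches from about 0.425 to 0.875 m from the base axis. Payload 4.7 kg.
Tool frame: the origin (TCP) lies midway between the tips of the shut fingers; the grasp point (between the pads) lies 19 mm behind it; z points along the fingers, y is the direction in which the jaws open and shut (so a half turn about z gives the same grasp; the last joint's range is limited). The gripper opens to 87 mm and grips with 3 to 60 N. Pads are 19 mm wide; open, the fingers measure 117 mm over their backs; the gripper's body (75 mm by 190 mm) begins 51 mm behind the grasp point.
Start: joints at [-1.204, 0.321, -0.07, 1.45, 0.023, 1.371, -0.057], TCP at [0.225, 0.61, 0.223] pointing down, gripper open.
Joint ranges: [-2.86, 2.86], [-0.3, 2.09], [-1.38, 1.24], [0.06, 2.45], [-1.56, 4.7], [0.09, 2.05], [-2.69, 2.69]. Speed limits (rad/s): [2.57, 2.57, 3.14, 3.14, 3.14, 3.14, 3.14].

## Interface

Orientations are given as a rotation vector (axis times angle).
In Python, from bench import get_state, eyes, job gives the robot as it stands. The module is installed in compiled form; this text tells all that it offers.
- The arm moves only by the shell command python3 -m jog 'ROWS' [FORCE]. ROWS is JSON, a list that holds one entry, the list of rows, each a list of 5 numbers: the opening, from 0 (shut) to 1 (fully open), then the shift along the tool's x, y, z in units of 40 mm (1.0 is 40 mm), then the turn about the tool's z in units of 5 degrees (1.0 is 5 degrees). In form: [[[jaw, dx, dy, dz, turn], ...]]. A call has 1 to 10 rows; each row shifts and turns the commanded pose from where the row before left it, along the tool's axes as they then stand; what a row does not reach is not made up. A row lasts 1/8 s, in which the tool goes at most 62.5 mm and 10.7 degrees, less where a joint would pass 70% of its speed; a pose out of reach is approached as far as the arm can. A call is refused whole if a number of a shift passes 1 or a number of a turn 1, either way. A call with a gripper value outside its range is refused whole. The fingers move at their own pace and stop on an object; FORCE is the grip in N (left out, the last holds). Time passes only in rows, so rows that do not move let the fingers close. It gives the time, the measured TCP pose, the force and the opening at its end, in the units of the state.
- get_state(): the state, without advancing time (a new reading comes with each control period).
- eyes.get_image(name): name is "side" or "top" or "wrist"; returns (picture, depth): 384x512x3 uint8, red, green, blue; 384x512 float32, m along the optical axis (not along the pixel's ray), 0 where there is no reading.
- eyes.camera_params(name): a dict with "camera_matrix" (3x3 intrinsics, pixels), "k1" (the pictures are not rectified: a ray, as slopes to the right and down, at radius r is drawn at 1 + k1 r^2 times it, then the intrinsics apply), "pose" (4x4, takes a point from camera to world coordinates); the wrist camera has in their place "mount" (4x4, takes a point from camera to tool coordinates, whose origin is the TCP and whose axes are the flange's). Camera axes: x right, y down, z forward; pixel columns grow to the right and rows downward; lengths in m; the calibration is good to about 2 mm. A picture is of the moment at which its call begins: read the wrist's pose just before it. camera_params takes no time and is no camera call.
- job.close_job(): hands the job in, once; it reports no verdict.
The state is a dict: "time": time; "joint_positions": joint angles; "qd": joint speeds; "joint_torque": joint torques, N m; "position": TCP position; "tool_rot": TCP orientation; "ft_force": force on the tool from outside, world axes, zero at the start; "torque": the same for the moment, N m; "grip_width": opening from 0.0 (shut) to 1.0 (fully open).
Only numpy, scipy, OpenCV 4.12 (cv2) and the standard library are available. Lean on these libraries where they do the work, as an engineer would, in place of code of your own. Each camera call takes 0.05 s, during which the arm holds its last target. There are 200 camera calls.

## Task

Restock the two-lane ink rack first-in-first-out: the two opened tins (black lids) were put back in each other's lane, so swap them, each upright against the front lip of the lane of its own colour, and pull the old sealed tin of each lane forward until it stands right up behind the opened one. Only when both lanes are in order like this, load every new tin (white date dot) from the table into the lane of its colour, standing behind the old stock. Keep the opened tins upright, since their lids are only pressed on, and leave the other things on the table where they are.

Things in the scene. Friction and masses are not known exactly. Their poses are not given: they have to be found in the camera images.
- rack: The ink rack's base: a low fixed grey steel tray, 312 mm (x) by 250 mm (y), carrying two parallel lanes 120 mm apart, centre to centre. Origin at the centre of its underside on the table; x runs from its front (the picking end, towards the robot) to its back. Corner pins (38 mm) and a low spine are lower than the tins.
- lane_orange: The orange lane, a channel with orange rails fixed on the rack (left or right). Origin: on its floor (7 mm over the table), midway across, at the front lip's inner face; x runs to the back, y across, z up. Inside 272 mm long, 72 wide; rails and back stop 22 mm high, 3 thick, lip 18 high. Holds four tins in single file with 24 mm to spare: touching the lip and one another they stand at x = 31, 93, 155, 217 mm.
- lane_purple: The purple lane, a channel with purple rails fixed on the rack (left or right). Origin: on its floor (7 mm over the table), midway across, at the front lip's inner face; x runs to the back, y across, z up. Inside 272 mm long, 72 wide; rails and back stop 22 mm high, 3 thick, lip 18 high. Holds four tins in single file with 24 mm to spare: touching the lip and one another they stand at x = 31, 93, 155, 217 mm.
- opened_orange: The opened orange tin: BLACK press-on lid with a round orange sticker, orange side band; at the start it stands at the front of the purple lane. 62 mm across, 78 mm tall, about 0.3 kg; origin at the centre of its underside, z up through the lid, yaw means nothing (it is round).
- opened_purple: The opened purple tin: BLACK press-on lid with a round purple sticker, purple side band; at the start it stands at the front of the orange lane. 62 mm across, 78 mm tall, about 0.3 kg; origin at the centre of its underside, z up through the lid, yaw means nothing (it is round).
- old_orange: The old sealed orange tin: plain orange lid with embossed clover, no white dot; at the start it stands pushed back in its own orange lane. 62 mm across, 78 mm tall, about 0.3 kg; origin at the centre of its underside, z up through the lid, yaw means nothing (it is round).
- old_purple: The old sealed purple tin: plain purple lid with embossed clover, no white dot; at the start it stands pushed back in its own purple lane. 62 mm across, 78 mm tall, about 0.3 kg; origin at the centre of its underside, z up through the lid, yaw means nothing (it is round).
- new_orange1: A new sealed orange tin: orange lid with a white date dot in its middle; at the start on the table left of the rack, unless it is absent (None) this time. 62 mm across, 78 mm tall, about 0.3 kg; origin at the centre of its underside, z up through the lid, yaw means nothing (it is round).
- new_orange2: A new sealed orange tin: orange lid with a white date dot in its middle; at the start on the table left of the rack, unless it is absent (None) this time. 62 mm across, 78 mm tall, about 0.3 kg; origin at the centre of its underside, z up through the lid, yaw means nothing (it is round).
- new_purple1: A new sealed purple tin: purple lid with a white date dot in its middle; at the start on the table left of the rack, unless it is absent (None) this time. 62 mm across, 78 mm tall, about 0.3 kg; origin at the centre of its underside, z up through the lid, yaw means nothing (it is round).
- new_purple2: A new sealed purple tin: purple lid with a white date dot in its middle; at the start on the table left of the rack, unless it is absent (None) this time. 62 mm across, 78 mm tall, about 0.3 kg; origin at the centre of its underside, z up through the lid, yaw means nothing (it is round).
- green_tin: Not to be moved: a sealed green tin on the table, 62 mm across, 78 mm tall; origin at the centre of its underside.
- empty_tin: Not to be moved: an open empty steel tin, 66 mm across, 75 mm tall; origin at the centre of its underside.
- black_lid: Not to be moved: a loose black lid lying flat, 84 mm across, 10 mm high; origin at the centre of its underside.
- solvent_bottle: Not to be moved: an amber bottle with a white cap, 58 mm across, 150 mm tall, right of the rack; origin at the centre of its underside.
- black_flask: Not to be moved: a black flask, 72 mm across, 160 mm tall, right of the rack; origin at the centre of its underside.
- ink_knife: Not to be moved: an ink knife lying flat, 220 mm long along its x (blade towards +x), 28 mm wide, 14 mm high; right of the rack; origin near its middle, underneath.

How it is judged:
On the way:
1. before any new tin is on the rack: each opened tin stands at the front lip of its own lane, with the old tin of that colour pulled up right behind it (x of opened_orange in the frame of lane_orange between 0.024 and 0.046 m and y of opened_orange in the frame of lane_orange between -0.012 and 0.012 m and z of opened_orange in the frame of lane_orange between -0.004 and 0.005 m and angle between each of opened_orange, old_orange, opened_purple, old_purple's own z axis and vertical below 0.08 rad and linear speed of each of opened_orange, old_orange, opened_purple, old_purple below 0.03 m/s and x of old_orange in the frame of lane_orange between 0.085 and 0.122 m and y of old_orange in the frame of lane_orange between -0.012 and 0.012 m and z of old_orange in the frame of lane_orange between -0.004 and 0.005 m and horizontal distance between opened_orange and old_orange below 0.076 m and x of opened_purple in the frame of lane_purple between 0.024 and 0.046 m and y of opened_purple in the frame of lane_purple between -0.012 and 0.012 m and z of opened_purple in the frame of lane_purple between -0.004 and 0.005 m and x of old_purple in the frame of lane_purple between 0.085 and 0.122 m and y of old_purple in the frame of lane_purple between -0.012 and 0.012 m and z of old_purple in the frame of lane_purple between -0.004 and 0.005 m and horizontal distance between opened_purple and old_purple below 0.076 m and (y of new_orange1 in the frame of rack above 0.125 m or y of new_orange1 in the frame of rack below -0.125 m or x of new_orange1 in the frame of rack above 0.16 m or x of new_orange1 in the frame of rack below -0.16 m) and (y of new_orange2 in the frame of rack above 0.125 m or y of new_orange2 in the frame of rack below -0.125 m or x of new_orange2 in the frame of rack above 0.16 m or x of new_orange2 in the frame of rack below -0.16 m) and (y of new_purple1 in the frame of rack above 0.125 m or y of new_purple1 in the frame of rack below -0.125 m or x of new_purple1 in the frame of rack above 0.16 m or x of new_purple1 in the frame of rack below -0.16 m) and (y of new_purple2 in the frame of rack above 0.125 m or y of new_purple2 in the frame of rack below -0.125 m or x of new_purple2 in the frame of rack above 0.16 m or x of new_purple2 in the frame of rack below -0.16 m)), for 0.3 s.
At the end, for the whole second after the job is handed in: In each lane, all upright (within 5 degrees), at rest on the lane's floor between its rails: the opened tin of that colour within 15 mm of the front lip, the old tin behind it with a gap of at most 14 mm, and every new tin of that colour behind the old one in the same lane (x of opened_orange in the frame of lane_orange between 0.024 and 0.046 m and y of opened_orange in the frame of lane_orange between -0.012 and 0.012 m and z of opened_orange in the frame of lane_orange between -0.004 and 0.005 m and angle between each of opened_orange, old_orange, opened_purple, old_purple, new_orange1, new_orange2, new_purple1, new_purple2's own z axis and vertical below 0.08 rad and linear speed of each of opened_orange, old_orange, opened_purple, old_purple, new_orange1, new_orange2, new_purple1, new_purple2 below 0.03 m/s and x of old_orange in the frame of lane_orange between 0.085 and 0.122 m and y of old_orange in the frame of lane_orange between -0.012 and 0.012 m and z of old_orange in the frame of lane_orange between -0.004 and 0.005 m and horizontal distance between opened_orange and old_orange below 0.076 m and x of opened_purple in the frame of lane_purple between 0.024 and 0.046 m and y of opened_purple in the frame of lane_purple between -0.012 and 0.012 m and z of opened_purple in the frame of lane_purple between -0.004 and 0.005 m and x of old_purple in the frame of lane_purple between 0.085 and 0.122 m and y of old_purple in the frame of lane_purple between -0.012 and 0.012 m and z of old_purple in the frame of lane_purple between -0.004 and 0.005 m and horizontal distance between opened_purple and old_purple below 0.076 m and x of new_orange1 in the frame of lane_orange between 0.14 and 0.25 m and y of new_orange1 in the frame of lane_orange between -0.012 and 0.012 m and z of new_orange1 in the frame of lane_orange between -0.004 and 0.005 m and x of new_orange2 in the frame of lane_orange between 0.14 and 0.25 m and y of new_orange2 in the frame of lane_orange between -0.012 and 0.012 m and z of new_orange2 in the frame of lane_orange between -0.004 and 0.005 m and x of new_purple1 in the frame of lane_purple between 0.14 and 0.25 m and y of new_purple1 in the frame of lane_purple between -0.012 and 0.012 m and z of new_purple1 in the frame of lane_purple between -0.004 and 0.005 m and x of new_purple2 in the frame of lane_purple between 0.14 and 0.25 m and y of new_purple2 in the frame of lane_purple between -0.012 and 0.012 m and z of new_purple2 in the frame of lane_purple between -0.004 and 0.005 m); the robot touches nothing.
It fails at once if an opened tin is tipped more than 30 degrees (its lid is only pressed on) (angle between any of opened_orange, opened_purple's own z axis and vertical above 0.52 rad).
It fails at once if one of the other things on the table is shifted more than 50 mm (distance of any of green_tin, empty_tin, solvent_bottle, black_flask, black_lid, ink_knife from where it was at the start of the episode above 0.05 m).
It fails at once if a standing bystander (green tin, empty tin, bottle, flask) is tipped over (angle between any of green_tin, empty_tin, solvent_bottle, black_flask's own z axis and vertical above 0.4 rad).
Of new_orange1, new_orange2, new_purple1, new_purple2 only 2 to 4 are there at a start; the rules pass over those that are not, and their reading is None.
At some moment in a run one of new_orange1, new_orange2, new_purple1, new_purple2 may be knocked a few centimetres aside while the robot is not near it.
It also fails if it takes over 210 s, if anything falls off the work surface, if the arm or the gripper's body presses on something with over 40 N, if the wrist force passes 120 N, or if a joint passes its speed limit or range.

## Working session

There is one attempt and no reset: what is moved stays moved. The work goes in short steps, Python scripts to look and compute and a shell command to move; the robot and the scene stay as the last step left them, time stands still between calls to the robot, and variables do not carry over. Pictures are saved under pics/ and viewed, about 12 in all and at most 16, crops included, and the job is handed in when it is done.

```bash
mkdir -p pics; ls; python3 - <<'E'
from bench import get_state, eyes
import cv2,numpy as np
s=get_state();print(s)
for n in("top","side"):
    im,d=eyes.get_image(n);cv2.imwrite(f"pics/{n}0.png",im[...,::-1]);np.savez(f"{n}0.npz",im=im,d=d)
for n in("top","side","wrist"):print(eyes.camera_params(n))
E
```

```text
pics
{'time': 0.0, 'joint_positions': array([-1.20391805,  0.32184564, -0.07003409,  1.45165668,  0.02260665,
        1.37078806, -0.05689748]), 'qd': array([ 0.00141084,  0.00021938, -0.00127394,  0.00036901,  0.0006969 ,
       -0.00017039, -0.00215771]), 'joint_torque': array([ 1.47764426e-04, -4.91292965e+01, -4.03563436e-01, -3.12526166e+01,
       -6.38159411e-02,  4.35472280e-02,  1.62308652e-04]), 'position': array([0.22447021, 0.60943247, 0.22145561]), 'tool_rot': array([-5.51257072e-01, -3.09262751e+00,  2.98334916e-03]), 'ft_force': array([0.36855819, 0.13061255, 0.22385376]), 'torque': array([ 0.03111547,  0.02231745, -0.00752141]), 'grip_width': 1.0008777876591524}
{'camera_matrix': array([[382.80365109,   0.        , 255.10052267],
       [  0.        , 382.80365109, 192.34129048],
       [  0.        ,   0.        ,   1.        ]]), 'k1': -0.0731314420384266, 'pose': array([[ 0.00804779, -0.99692132,  0.07799436,  0.45696534],
       [-0.99984531, -0.00680243,  0.01621984,  0.00477523],
       [-0.01563936, -0.07811282, -0.99682185,  1.04028758],
       [ 0.        ,  
[... 348 characters left out ...]
.42929167, -0.56606056],
       [-0.00293677, -0.63184035, -0.77509299,  1.09329987],
       [ 0.        ,  0.        ,  0.        ,  1.        ]])}
{'camera_matrix': array([[320.51991785,   0.        , 259.736488  ],
       [  0.        , 320.51991785, 194.83423248],
       [  0.        ,   0.        ,   1.        ]]), 'k1': 0.029335231512773858, 'mount': array([[ 2.05437330e-04, -9.53084644e-01, -3.02703846e-01,
         8.38487716e-02],
       [ 9.99999976e-01,  2.19565855e-04, -1.26444365e-05,
         5.29355403e-04],
       [ 7.85146469e-05, -3.02703836e-01,  9.53084666e-01,
        -1.61665276e-01],
       [ 0.00000000e+00,  0.00000000e+00,  0.00000000e+00,
         1.00000000e+00]])}
```

View pics/top0.png

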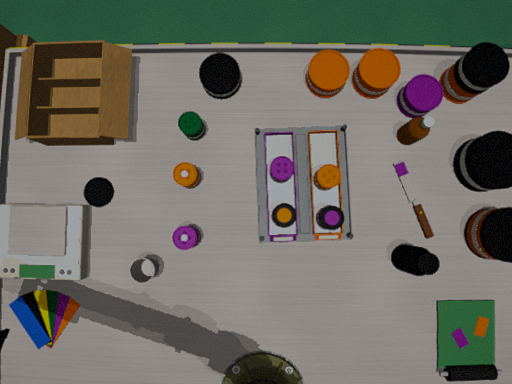

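View pics/side0.png

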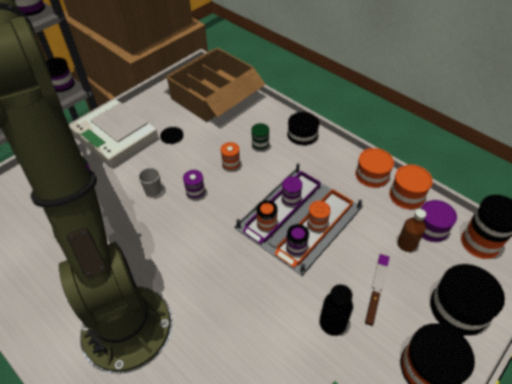

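The top view shows the rack around (303,185), with the purple lane on the left (u≈281) and the orange lane on the right (u≈326). The opened orange tin is at (284,215), opened purple at (331,217), old purple at (282,168) and old orange at (328,177). There are only two new tins: orange at (186,175) and purple at (185,238). The side view agrees.

```bash
cat > h.py <<'E'
import numpy as np,cv2
from bench import get_state, eyes
from scipy.spatial.transform import Rotation as R
def snap(n):
    s=get_state(); im,d=eyes.get_image(n); c=eyes.camera_params(n)
    if n=="wrist":
        T=np.eye(4);T[:3,:3]=R.from_rotvec(s["tool_rot"]).as_matrix();T[:3,3]=s["position"];P=T@c["mount"]
    else:P=c["pose"]
    return im,d,c["camera_matrix"],c["k1"],P
def slopes(uv,K,k1):
    return cv2.undistortPoints(np.float64(uv).reshape(-1,1,2),K,np.array([k1,0,0,0.]))[:,0]
def ray(uv,z,K,k1,P):
    s=slopes(uv,K,k1);v=np.c_[s,np.ones(len(s))]@P[:3,:3].T
    return P[:3,3]+v*((z-P[2,3])/v[:,2])[:,None]
def cloud(d,K,k1,P):
    h,w=d.shape;u,v=np.meshgrid(np.arange(w),np.arange(h))
    s=slopes(np.stack([u,v],-1),K,k1);X=np.c_[s,np.ones(len(s))]*d.reshape(-1,1)
    X=(X@P[:3,:3].T+P[:3,3]).reshape(h,w,3);X[d==0]=np.nan;return X
def hsv(im):return cv2.cvtColor(cv2.GaussianBlur(im,(3,3),0),cv2.COLOR_RGB2HSV)
def cols(im):
    h=hsv(im);H,S,V=[h[...,i].astype(int) for i in range(3)]
    return {"o":(H>5)&(H<22)&(S>140)&(V>90),"p":(H>125)&(H<165)&(S>90)&(V>40)}
def tins(n,zr=(.068,.095),amin=60):
    """circular tops by height: centre by ray onto top plane"""
    im,d,K,k1,P=snap(n);X=cloud(d,K,k1,P);m=((X[...,2]>zr[0])&(X[...,2]<zr[1])).astype(np.uint8)
    N,L,st,ce=cv2.connectedComponentsWithStats(cv2.morphologyEx(m,cv2.MORPH_OPEN,np.ones((3,3))))
    out=[]
    for i in range(1,N):
        if st[i,4]<amin:continue
        mm=L==i;z=np.nanmedian(X[mm][:,2])
        c=np.argwhere(mm)[:,::-1].astype(np.float32);(cx,cy),r=cv2.minEnclosingCircle(c)
        M=ce[i];w=ray([M,[cx,cy],[cx+r,cy]],z,K,k1,P)
        C=cols(im);frac={k:round(float(v[mm].mean()),2) for k,v in C.items()}
        out.append((np.round(M),w[0],w[1],np.linalg.norm(w[2]-w[1])*2000,z,frac))
    return out,(im,d,K,k1,P,X)
def show(o):
    for px,a,b,D,z,f in o:print(px,"ctr",a[:2].round(4),"circ",b[:2].round(4),"D%.0f z%.3f"%(D,z),f)
E
python3 - <<'E'
from h import *
o,(im,d,K,k1,P,X)=tins("top");show(o)
C=cols(im)
for k in"op":
    m=C[k]&(X[...,2]>.004)&(X[...,2]<.05)&(X[...,0]>.3)&(X[...,0]<.75)&(abs(X[...,1]+.13)<.2)
    m[:, :245]=0;m[:,360:]=0
    pts=ray(np.argwhere(m)[:,::-1],.029,K,k1,P)[:,:2]
    print(k,m.sum(),cv2.minAreaRect((pts*1000).astype(np.float32)))
# pins
g=cv2.cvtColor(im,cv2.COLOR_RGB2GRAY)
for u,v in((258,130),(344,128),(350,236),(262,238)):
    w=g[v-6:v+7,u-6:u+7];y,x=np.where(w<55);q=[u-6+x.mean(),v-6+y.mean()];print(q,ray([q],.038,K,k1,P)[0],len(x))
cv2.imwrite("pics/crop1.png",cv2.resize(im[115:255,165:365,::-1],None,fx=4,fy=4,interpolation=cv2.INTER_CUBIC))
E
```

```text
[74. 46.] ctr [0.9241 0.5101] circ [0.9231 0.509 ] D148 z0.082 {'o': 0.0, 'p': 0.0}
[113.  92.] ctr [0.7943 0.3942] circ [0.7949 0.4168] D261 z0.082 {'o': 0.96, 'p': 0.0}
[35. 87.] ctr [0.8098 0.6131] circ [0.8038 0.6058] D260 z0.082 {'o': 0.0, 'p': 0.0}
[23. 94.] ctr [0.7932 0.6445] circ [0.7965 0.6441] D260 z0.082 {'o': 0.97, 'p': 0.0}
[379.  68.] ctr [ 0.8575 -0.2991] circ [ 0.8584 -0.2995] D114 z0.083 {'o': 0.96, 'p': 0.0}
[460.  83.] ctr [ 0.8211 -0.513 ] circ [ 0.8309 -0.5276] D102 z0.084 {'o': 0.0, 'p': 0.0}
[424.  92.] ctr [ 0.7988 -0.4199] circ [ 0.7982 -0.4189] D104 z0.073 {'o': 0.0, 'p': 0.98}
[190. 123.] ctr [0.712  0.1911] circ [0.7122 0.1908] D63 z0.077 {'o': 0.0, 'p': 0.0}
[410. 134.] ctr [ 0.6841 -0.3747] circ [ 0.6881 -0.3799] D50 z0.084 {'o': 0.0, 'p': 0.0}
[473. 167.] ctr [ 0.6025 -0.5394] circ [ 0.6082 -0.558 ] D129 z0.079 {'o': 0.0, 'p': 0.0}
[282. 168.] ctr [ 0.5938 -0.047 ] circ [ 0.5943 -0.0469] D62 z0.084 {'o': 0.0, 'p': 0.97}
[185. 174.] ctr [0.5785 0.2002] circ [0.578  0.2002] D64 z0.077 {'o': 0.89, 'p': 0.0}
[328. 176.] ctr [ 0.5743 -0.1625] circ [ 0.5746 
[... 434 characters left out ...]
irc [ 0.3724 -0.3533] D48 z0.081 {'o': 0.0, 'p': 0.0}
[262. 381.] ctr [ 0.0644 -0.0002] circ [ 0.0618 -0.0004] D59 z0.080 {'o': 0.0, 'p': 0.0}
o 344 ((560.5015869140625, -164.86148071289062), (290.043701171875, 79.28242492675781), 2.644364833831787)
p 153 ((555.9049072265625, -47.34849548339844), (287.7134094238281, 77.0570068359375), 3.2310447692871094)
[np.float64(257.09090909090907), np.float64(132.45454545454547)] [0.69543722 0.01706933 0.038     ] 11
[np.float64(342.875), np.float64(128.8125)] [ 0.70696472 -0.21171307  0.038     ] 16
[np.float64(348.6), np.float64(233.8)] [ 0.42858849 -0.22368427  0.038     ] 15
[np.float64(261.0), np.float64(237.0)] [0.41881106 0.00477617 0.038     ] 1
```

View pics/crop1.png

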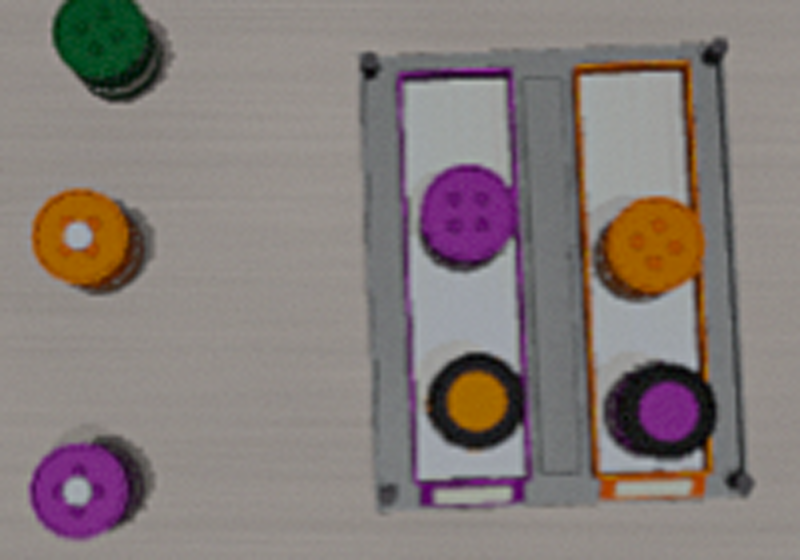

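```bash
python3 -m jog '[[[1,0,0,0,-0.914],[1,0,0,0,-0.914],[1,0,0,0,-0.914],[1,0,0,0,-0.914],[1,0,0,0,-0.914],[1,-0.8,-0.5,0,0],[1,-0.9,-0.8,0,0],[1,-0.9,-1,0,0],[1,-0.9,-1,0,0],[1,-0.9,-1,0,0]]]' 30; python3 -m jog '[[[1,-0.8,-1,0,0],[1,-0.8,-1,0,0],[1,-0.8,-1,0,0],[1,0,-1,0,0],[1,0,-1,0,0],[1,0,-1,0,0],[1,0,-1,0,0],[1,0,-1,0,0],[1,0,-1,0,0],[1,0,-1,0,0]]]'; python3 -m jog '[[[1,0,-1,0,0],[1,0,-1,0,0],[1,0,-1,0,0],[1,0,-1,0,0],[1,0,0,0,0],[1,0,0,0,0]]]'
```

```text
time: 1.4
position: [0.4093, 0.4448, 0.2223]
tool_rot: [0.072, -3.141, 0.0]
ft_force: [0.4, 0.1, -0.1]
grip_width: 1.0
time: 2.65
position: [0.5224, 0.0498, 0.2224]
tool_rot: [0.072, -3.141, -0.0]
ft_force: [0.6, -0.3, -0.3]
grip_width: 0.998
time: 3.4
position: [0.5299, -0.1079, 0.2223]
tool_rot: [0.073, -3.14, -0.001]
ft_force: [0.1, 0.5, 0.0]
grip_width: 0.999
```

```bash
cat >> h.py <<'E'
def rails(S,zr=.029):
    im,d,K,k1,P,X=S;C=cols(im);r={}
    for k in"op":
        y0=-.165 if k=="o" else -.048
        m=C[k]&(abs(X[...,2]-.022)<.012)&(X[...,0]>.38)&(X[...,0]<.76)&(abs(X[...,1]-y0)<.06)
        p=ray(np.argwhere(m)[:,::-1],zr,K,k1,P)[:,:2];r[k]=p
    return r
E
python3 - <<'E'
from h import *
o,S=tins("wrist",amin=300);show(o);im,d,K,k1,P,X=S
for k,p in rails(S).items():print(k,len(p),cv2.minAreaRect((p*1000).astype(np.float32)))
cv2.imwrite("pics/w1.png",im[...,::-1])
E
```

```text
[194. 116.] ctr [ 0.4696 -0.1696] circ [ 0.4696 -0.1696] D64 z0.084 {'o': 0.0, 'p': 0.39}
[324. 129.] ctr [ 0.475  -0.0509] circ [ 0.4755 -0.0505] D65 z0.084 {'o': 0.37, 'p': 0.0}
[203. 222.] ctr [ 0.573  -0.1625] circ [ 0.5735 -0.1631] D63 z0.083 {'o': 0.97, 'p': 0.0}
[314. 244.] ctr [ 0.5925 -0.0483] circ [ 0.5927 -0.0466] D62 z0.083 {'o': 0.0, 'p': 0.97}
o 1893 ((545.5053100585938, -165.22781372070312), (258.3411865234375, 78.3816909790039), 2.6448662281036377)
p 1973 ((539.9532470703125, -46.73839569091797), (258.3578796386719, 78.76774597167969), 2.751929998397827)
```

View pics/w1.png

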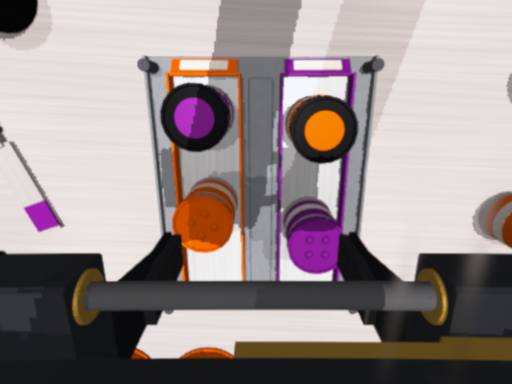

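The wrist view shows the fronts of both lanes at the top. Opened purple is at (194,116), opened orange at (324,129), and the lip edges are near row 75. I'll pin down the lip's inner edges.

```bash
python3 - <<'E'
from h import *
im,d,K,k1,P=snap("wrist");C=cols(im)
for k,us in(("o",(190,205,225)),("p",(300,318,335))):
    for u in us:
        v=np.where(C[k][66:86,u])[0]+66;print(k,u,v.min(),v.max(),ray([[u,v.max()+.5]],.025,K,k1,P)[0].round(4))
E
```

```text
o 190 70 75 [ 0.433  -0.1842  0.025 ]
o 205 70 75 [ 0.4322 -0.1686  0.025 ]
o 225 70 75 [ 0.4311 -0.1477  0.025 ]
p 300 71 75 [ 0.4274 -0.0693  0.025 ]
p 318 71 75 [ 0.4265 -0.0505  0.025 ]
p 335 70 75 [ 0.4257 -0.0328  0.025 ]
```

```bash
python3 -m jog '[[[1,0.65,0.75,0,0],[1,0.64,0.74,0,0],[1,0,0,1,0],[1,0,0,1,0],[1,0,0,1,0],[1,0,0,0.8,0],[1,0,0,0.58,0],[1,0,0,0,0],[1,0,0,0,0]]]'; python3 -m jog '[[[0.6,0,0,0,0],[0.6,0,0,0,0],[0.6,0,0,0,0],[0.6,0,0,0,0],[0.6,0,0,0,0],[0.6,0,0,0,0]]]' 25
```

```text
time: 4.62
position: [0.4765, -0.0509, 0.0483]
tool_rot: [-0.074, 3.139, 0.0]
ft_force: [0.3, 0.3, 0.6]
grip_width: 1.002
time: 5.38
position: [0.476, -0.0515, 0.0477]
tool_rot: [-0.072, 3.14, 0.0]
ft_force: [-1.0, 0.5, 5.2]
grip_width: 0.711
```

```bash
python3 -m jog '[[[0.6,0,0,-0.5,0],[0.6,0,0,-1,0],[0.6,0,0,-1,0],[0.6,0,0,-0.5,0],[0.6,-0.2,0.9,0,0],[0.6,-0.2,0.9,0,0],[0.6,-0.2,0.9,0,0],[0.6,-0.18,0.91,0,0],[0.6,0,0,0,0],[0.6,0,0,0,0]]]'; python3 -m jog '[[[0.6,0,0,1,0],[0.6,0,0,1,0],[0.6,0,0,0.8,0],[0.6,0,0,0.2,0],[0.6,0,0,0.1,0],[0.6,0,0,0.04,0],[0.6,0,0,0,0]]]'
```

```text
time: 6.62
position: [0.4996, 0.0932, 0.1663]
tool_rot: [0.072, -3.139, 0.002]
ft_force: [-0.3, -0.7, -3.5]
grip_width: 0.708
time: 7.5
position: [0.5011, 0.0943, 0.0428]
tool_rot: [-0.072, 3.139, 0.001]
ft_force: [0.3, -0.1, -3.0]
grip_width: 0.708
```

```bash
python3 -m jog '[[[0.6,0,0,0.05,0],[0.6,0,0,0,0],[0.8,0,0,0,0],[1,0,0,0,0],[1,0,0,0,0],[1,0,0,0,0],[1,0,0,-0.5,0],[1,0,0,-1,0],[1,0,0,-1,0],[1,0,0,0,0]]]'; python3 -m jog '[[[1,0.18,-1,0,0],[1,0.18,-1,0,0],[1,0.18,-1,0,0],[1,0.18,-1,0,0],[1,0.18,-1,0,0],[1,0.2,-1,0,0],[1,0,-0.56,0,0],[1,0,0,0,0],[1,0,0,0,0]]]'
```

```text
time: 8.75
position: [0.5028, 0.0947, 0.1432]
tool_rot: [-0.072, 3.134, 0.003]
ft_force: [0.3, 0.2, -0.2]
grip_width: 1.001
time: 9.88
position: [0.4682, -0.1686, 0.1391]
tool_rot: [0.074, -3.14, -0.001]
ft_force: [-0.3, -0.2, 0.4]
grip_width: 1.002
```

```bash
python3 -m jog '[[[1,0,0,1,0],[1,0,0,0.9,0],[1,0,0,0.4,0],[1,0,0,0,0],[0.6,0,0,0,0],[0.6,0,0,0,0],[0.6,0,0,0,0],[0.6,0,0,0,0],[0.6,0,0,0,0],[0.6,0,0,0,0]]]' 25; python3 -m jog '[[[0.6,0,0,-0.5,0],[0.6,0,0,-1,0],[0.6,0,0,-0.5,0],[0.6,0,1,0,0],[0.6,0.05,1,0,0],[0.6,0,0.97,0,0],[0.6,0,0,0,0],[0.6,0,0,0,0],[0.6,0,0,0,0]]]'
```

```text
time: 11.12
position: [0.4689, -0.1702, 0.0485]
tool_rot: [-0.072, 3.14, -0.0]
ft_force: [-0.8, 0.9, 5.4]
grip_width: 0.71
time: 12.25
position: [0.4607, -0.0526, 0.1275]
tool_rot: [0.069, -3.14, 0.0]
ft_force: [1.0, -0.2, -2.8]
grip_width: 0.706
```

```bash
python3 -m jog '[[[0.6,0,0.05,0.5,0],[0.6,0,0,0.6,0],[0.6,0,0,0.5,0],[0.6,0,0,0.25,0],[0.6,0,0,0.1,0],[0.6,0,0,0.02,0],[0.6,0,0,0,0]]]'; python3 -c "
from h import *
o,S=tins('wrist',amin=300);show(o)"
```

```text
time: 13.12
position: [0.4614, -0.0495, 0.0496]
tool_rot: [-0.072, 3.14, 0.0]
ft_force: [0.1, 0.9, -2.5]
grip_width: 0.71
[260. 255.] ctr [ 0.446  -0.0495] circ [ 0.4561 -0.0489] D94 z0.084 {'o': 0.0, 'p': 0.22}
[260. 323.] ctr [ 0.4816 -0.048 ] circ [ 0.475  -0.0484] D57 z0.085 {'o': 0.0, 'p': 0.23}
```

```bash
python3 -m jog '[[[0.6,0,0,0.03,0],[0.6,0,0,0,0],[0.8,0,0,0,0],[1,0,0,0,0],[1,0,0,0,0],[1,0,0,-0.5,0],[1,0,0,-1,0],[1,0,0,-1,0],[1,0,0,0,0],[1,0,0,0,0]]]'; python3 -m jog '[[[1,-0.3,0.9,0,0],[1,-0.3,0.9,0,0],[1,-0.3,0.9,0,0],[1,-0.24,0.85,0,0],[1,0,0,0,0],[1,0,0,0,0]]]';python3 -c "
from h import *
o,S=tins('top');show([q for q in o if .35<q[1][0]<.75 and -.25<q[1][1]<.25])"
```

```text
time: 14.42
position: [0.4604, -0.0494, 0.1473]
tool_rot: [0.072, -3.14, -0.0]
ft_force: [0.1, 0.1, -0.9]
grip_width: 0.995
time: 15.18
position: [0.499, 0.0934, 0.1464]
tool_rot: [0.071, -3.138, 0.002]
ft_force: [0.3, -0.9, -1.1]
grip_width: 1.001
[190. 122.] ctr [0.7122 0.191 ] circ [0.7119 0.1911] D64 z0.076 {'o': 0.0, 'p': 0.0}
[282. 168.] ctr [ 0.5939 -0.0469] circ [ 0.5938 -0.0475] D63 z0.084 {'o': 0.0, 'p': 0.97}
[328. 176.] ctr [ 0.5745 -0.1627] circ [ 0.5746 -0.1628] D63 z0.084 {'o': 0.97, 'p': 0.0}
[283. 220.] ctr [ 0.4623 -0.0509] circ [ 0.4624 -0.0504] D63 z0.084 {'o': 0.0, 'p': 0.45}
```

```bash
python3 -m jog '[[[1,0,0,1,0],[1,0,0,1,0],[1,0,0,0.6,0],[1,0,0,0,0],[0.6,0,0,0,0],[0.6,0,0,0,0],[0.6,0,0,0,0],[0.6,0,0,0,0],[0.6,0,0,0,0],[0.6,0,0,0,0]]]' 25; python3 -m jog '[[[0.6,0,0,-0.5,0],[0.6,0,0,-1,0],[0.6,0,0,-1,0],[0.6,0,0,-0.6,0],[0.6,0.18,-1,0,0],[0.6,0.18,-1,0,0],[0.6,0.18,-1,0,0],[0.6,0.18,-1,0,0],[0.6,0.2,-1,0,0],[0.6,0.2,-1,0,0]]]'; python3 -m jog '[[[0.6,0,-0.56,0,0],[0.6,0,0,0,0],[0.6,0,0,0,0]]]'
```

```text
time: 16.48
position: [0.5004, 0.0946, 0.0446]
tool_rot: [-0.072, 3.14, 0.001]
ft_force: [-1.1, -0.5, 6.4]
grip_width: 0.705
time: 17.73
position: [0.4651, -0.1483, 0.1669]
tool_rot: [0.073, -3.139, -0.001]
ft_force: [0.5, 0.1, -3.3]
grip_width: 0.71
time: 18.1
position: [0.4668, -0.1684, 0.167]
tool_rot: [0.074, -3.139, -0.002]
ft_force: [-0.4, 0.2, -3.1]
grip_width: 0.704
```

```bash
python3 -m jog '[[[0.6,0,0,1,0],[0.6,0,0,1,0],[0.6,0,0,0.6,0],[0.6,0,0,0.2,0],[0.6,0,0,0.07,0],[0.6,0,0,0,0],[0.6,0,0,0.03,0],[0.6,0,0,0,0]]]'; python3 -m jog '[[[0.8,0,0,0,0],[1,0,0,0,0],[1,0,0,0,0],[1,0,0,-0.5,0],[1,0,0,-1,0],[1,0,0,-1,0],[1,-0.9,0,0,0],[1,-0.9,0,0,0],[1,-0.9,0,0,0],[1,0,0,0,0]]]'
```

```text
time: 19.1
position: [0.4675, -0.1698, 0.0522]
tool_rot: [-0.072, 3.14, 0.0]
ft_force: [0.0, 1.0, -3.5]
grip_width: 0.707
time: 20.35
position: [0.577, -0.1637, 0.1512]
tool_rot: [0.076, -3.141, 0.001]
ft_force: [-0.5, 0.6, 0.2]
grip_width: 1.001
```

```bash
python3 -c "
from h import *
o,S=tins('wrist',amin=300);show(o)
o,S=tins('top');show([q for q in o if .35<q[1][0]<.75 and -.25<q[1][1]<.25])"; python3 -m jog '[[[1,0,0,1,0],[1,0,0,1,0],[1,0,0,0.5,0],[1,0,0,0,0],[0.6,0,0,0,0],[0.6,0,0,0,0],[0.6,0,0,0,0],[0.6,0,0,0,0],[0.6,0,0,0,0],[0.6,0,0,0,0]]]' 25
```

```text
[259.  50.] ctr [ 0.467  -0.1692] circ [ 0.4668 -0.1692] D68 z0.084 {'o': 0.37, 'p': 0.0}
[442.  50.] ctr [ 0.4622 -0.0503] circ [ 0.4619 -0.0504] D74 z0.084 {'o': 0.0, 'p': 0.37}
[259. 204.] ctr [ 0.5738 -0.1636] circ [ 0.5741 -0.1636] D62 z0.083 {'o': 0.99, 'p': 0.0}
[407. 232.] ctr [ 0.5909 -0.0479] circ [ 0.5919 -0.0465] D65 z0.083 {'o': 0.0, 'p': 0.93}
[190. 122.] ctr [0.7121 0.191 ] circ [0.7119 0.191 ] D64 z0.076 {'o': 0.0, 'p': 0.0}
[282. 168.] ctr [ 0.5941 -0.0467] circ [ 0.5943 -0.0469] D62 z0.083 {'o': 0.0, 'p': 0.97}
[185. 174.] ctr [0.5783 0.2006] circ [0.5783 0.2002] D63 z0.077 {'o': 0.89, 'p': 0.0}
[326. 170.] ctr [ 0.5905 -0.1577] circ [ 0.5904 -0.1567] D39 z0.084 {'o': 0.96, 'p': 0.0}
[324. 217.] ctr [ 0.4715 -0.1529] circ [ 0.4701 -0.1595] D56 z0.084 {'o': 0.25, 'p': 0.0}
[283. 220.] ctr [ 0.4623 -0.0509] circ [ 0.4624 -0.0504] D63 z0.084 {'o': 0.0, 'p': 0.45}
[184. 238.] ctr [0.4169 0.1979] circ [0.4168 0.1978] D64 z0.077 {'o': 0.0, 'p': 0.85}
time: 21.7
position: [0.5756, -0.1645, 0.0526]
tool_rot: [-0.073, 3.14, 0.001]
ft_force: [-1.5, 1.3, 5.5]
grip_width: 0.71
```

```bash
python3 -m jog '[[[0.6,0,0,-0.12,0],[0.6,0.4,0,0,0],[0.6,0.4,0,0,0],[0.6,0.27,0,0,0],[0.6,0,0,0,0],[0.6,0,0,0.1,0],[0.6,0,0,0.04,0],[0.6,0,0,0,0]]]'; python3 -m jog '[[[0.8,0,0,0,0],[1,0,0,0,0],[1,0,0,0,0],[1,0,0,-0.5,0],[1,0,0,-1,0],[1,0,0,-1,0],[1,-0.8,0.9,0,0],[1,-0.8,1,0,0],[1,-0.05,1,0,0],[1,0,0,0,0]]]'; python3 -m jog '[[[1,0,0,0,0],[1,0,0,0,0]]]'
python3 -c "
from h import *
o,S=tins('wrist',amin=300);show(o)"
```

```text
time: 22.7
position: [0.5333, -0.1667, 0.0526]
tool_rot: [-0.073, 3.14, 0.001]
ft_force: [-2.8, 1.6, 8.7]
grip_width: 0.709
time: 23.95
position: [0.5933, -0.0427, 0.1503]
tool_rot: [0.084, -3.14, -0.003]
ft_force: [-0.3, -0.8, -0.2]
grip_width: 0.999
time: 24.2
position: [0.5927, -0.0498, 0.1511]
tool_rot: [-0.068, 3.141, -0.001]
ft_force: [0.4, -0.2, 0.7]
grip_width: 1.0
[84. 29.] ctr [ 0.4765 -0.1664] circ [ 0.471  -0.1682] D72 z0.084 {'o': 0.41, 'p': 0.0}
[269.  30.] ctr [ 0.4711 -0.0484] circ [ 0.4658 -0.0484] D66 z0.084 {'o': 0.0, 'p': 0.45}
[ 97. 119.] ctr [ 0.532 -0.165] circ [ 0.5325 -0.1656] D70 z0.083 {'o': 0.99, 'p': 0.0}
[265. 209.] ctr [ 0.5933 -0.0451] circ [ 0.5937 -0.045 ] D62 z0.083 {'o': 0.0, 'p': 0.99}
```

```bash
python3 -m jog '[[[1,0,0.06,1,0],[1,0,0,1,0],[1,0,0,0.46,0],[1,0,0,0,0],[0.6,0,0,0,0],[0.6,0,0,0,0],[0.6,0,0,0,0],[0.6,0,0,0,0],[0.6,0,0,0,0],[0.6,0,0,0,0]]]' 25;  python3 -m jog '[[[0.6,0,0,-0.12,0],[0.6,0.5,0,0,0],[0.6,0.5,0,0,0],[0.6,0.46,0,0,0],[0.6,0.2,0,0,0],[0.6,0,0,0,0],[0.6,0,0,0.1,0],[0.6,0,0,0.02,0],[0.6,0,0,0,0]]]'
```

```text
time: 25.5
position: [0.5933, -0.0453, 0.0534]
tool_rot: [-0.073, 3.139, 0.0]
ft_force: [-1.0, 0.4, 6.4]
grip_width: 0.705
time: 26.62
position: [0.5275, -0.0483, 0.0533]
tool_rot: [-0.073, 3.139, 0.0]
ft_force: [-0.9, 0.4, 3.6]
grip_width: 0.706
```

```bash
python3 -m jog '[[[0.8,0,0,0,0],[1,0,0,0,0],[1,0,0,0,0],[1,0,0,-0.5,0],[1,0,0,-1,0],[1,0,0,-1,0],[1,-0.3,1,0,0],[1,-0.3,1,0,0],[1,-0.3,1,0,0],[1,-0.3,1,0,0]]]'; python3 -m jog '[[[1,-0.3,1,0,0],[1,-0.05,1,0,0],[1,0,0.13,0,0],[1,0,0,0,0],[1,0,0,0,0],[1,0,0,0,0]]]'
python3 -c "
from h import *
o,S=tins('wrist',amin=300);show(o)
o,S=tins('top');show([q for q in o if .35<q[1][0]<.75 and -.25<q[1][1]<.25])
cv2.imwrite('pics/t2.png',cv2.resize(S[0][115:255,165:365,::-1],None,fx=4,fy=4))"
```

```text
time: 27.88
position: [0.5672, 0.1148, 0.1525]
tool_rot: [-0.072, 3.141, 0.0]
ft_force: [-0.3, -0.2, -0.3]
grip_width: 0.999
time: 28.62
position: [0.5774, 0.1978, 0.1528]
tool_rot: [-0.069, 3.14, -0.0]
ft_force: [-0.6, -0.0, -0.2]
grip_width: 1.002
[272.   9.] ctr [0.4421 0.2006] circ [0.4374 0.2001] D48 z0.076 {'o': 0.0, 'p': 1.0}
[265. 205.] ctr [0.5776 0.2023] circ [0.5781 0.2024] D62 z0.076 {'o': 0.91, 'p': 0.0}
[243. 331.] ctr [0.6984 0.1887] circ [0.7094 0.1922] D62 z0.076 {'o': 0.0, 'p': 0.0}
[190. 122.] ctr [0.7121 0.191 ] circ [0.7122 0.1908] D63 z0.076 {'o': 0.0, 'p': 0.0}
[185. 183.] ctr [0.5561 0.198 ] circ [0.5588 0.1991] D42 z0.077 {'o': 0.96, 'p': 0.0}
[329. 193.] ctr [ 0.5325 -0.1658] circ [ 0.5326 -0.1656] D63 z0.084 {'o': 0.97, 'p': 0.0}
[283. 194.] ctr [ 0.5285 -0.0499] circ [ 0.5284 -0.0499] D62 z0.084 {'o': 0.0, 'p': 0.95}
[331. 219.] ctr [ 0.4667 -0.1686] circ [ 0.4664 -0.1684] D64 z0.084 {'o': 0.38, 'p': 0.0}
[284. 220.] ctr [ 0.4623 -0.0512] circ [ 0.4624 -0.0504] D63 z0.084 {'o': 0.0, 'p': 0.45}
[185. 237.] ctr [0.4172 0.1966] circ [0.4167 0.1976] D64 z0.077 {'o': 0.0, 'p': 0.85}
```

View pics/t2.png

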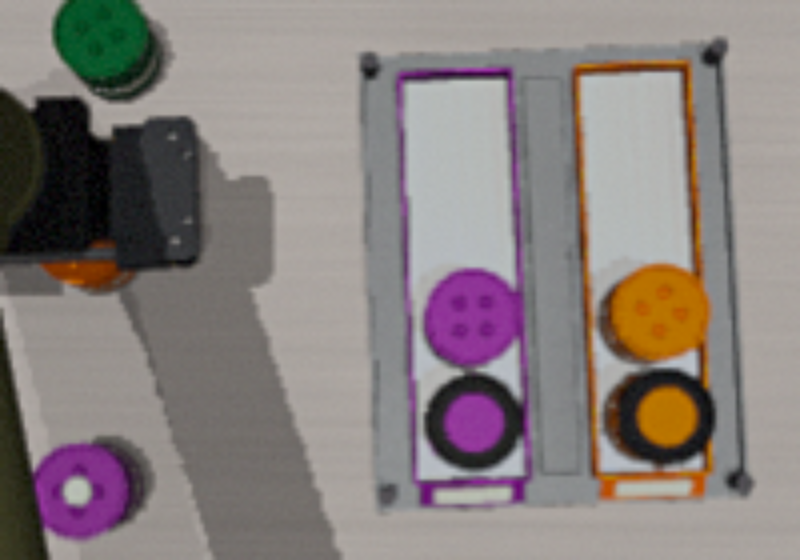

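```bash
python3 -m jog '[[[1,0,0.08,1,0],[1,0,0,1,0],[1,0,0,0.67,0],[1,0,0,0,0],[0.6,0,0,0,0],[0.6,0,0,0,0],[0.6,0,0,0,0],[0.6,0,0,0,0],[0.6,0,0,0,0],[0.6,0,0,0,0]]]' 25;  python3 -m jog '[[[0.6,0,0,-0.5,0],[0.6,0,0,-1,0],[0.6,0,0,-1,0],[0.6,0,0,-0.5,0],[0.6,0,-1,0,0],[0.6,0,-1,0,0],[0.6,0,-1,0,0],[0.6,0,-1,0,0],[0.6,0,-1,0,0],[0.6,0,-1,0,0]]]'; python3 -m jog '[[[0.6,-0.17,-1,0,0],[0.6,0,-1,0,0],[0.6,0,-1,0,0],[0.6,0,-0.1,0,0],[0.6,0,0,0,0],[0.6,0,0,0,0],[0.6,0,0,0,0]]]'
```

```text
time: 29.98
position: [0.5776, 0.2027, 0.0468]
tool_rot: [-0.072, 3.139, 0.001]
ft_force: [-1.1, -1.5, 6.8]
grip_width: 0.709
time: 31.22
position: [0.5872, -0.0383, 0.1651]
tool_rot: [0.073, -3.139, -0.0]
ft_force: [-0.6, 0.1, -2.7]
grip_width: 0.708
time: 32.1
position: [0.6007, -0.1591, 0.1656]
tool_rot: [0.076, -3.141, -0.001]
ft_force: [-0.3, 0.3, -2.0]
grip_width: 0.707
```

```bash
python3 -m jog '[[[0.6,0,-0.09,1,0],[0.6,0,0,1,0],[0.6,0,0,0.5,0],[0.6,0,0,0.2,0],[0.6,0,0,0.08,0],[0.6,0,0,0,0],[0.6,0,0,0.02,0],[0.6,0,0,0,0]]]'
```

```text
time: 33.1
position: [0.601, -0.1644, 0.0544]
tool_rot: [-0.072, 3.14, 0.0]
ft_force: [0.0, 0.4, -3.0]
grip_width: 0.708
```

```bash
python3 -m jog '[[[0.8,0,0,0,0],[1,0,0,0,0],[1,0,0,0,0],[1,0,0,-0.5,0],[1,0,0,-1,0],[1,0,0,-1,0],[1,0,1,0,0],[1,0,1,0,0],[1,0.5,1,0,0],[1,0.5,1,0,0]]]'; python3 -m jog '[[[1,0.5,1,0,0],[1,0.6,1,0,0],[1,0.7,1,0,0],[1,0.7,1,0,0],[1,0.6,1,0,0],[1,0.07,0.26,0,0],[1,0,0,0,0],[1,0,0,0,0],[1,0,0,0,0]]]'
python3 -c "
from h import *
o,S=tins('wrist',amin=300);show(o)
o,S=tins('top');show([q for q in o if .35<q[1][0]<.75 and -.25<q[1][1]<.25])"
```

```text
time: 34.35
position: [0.5533, -0.0053, 0.1553]
tool_rot: [-0.072, 3.139, 0.0]
ft_force: [-0.7, -0.3, 0.6]
grip_width: 0.999
time: 35.48
position: [0.4178, 0.1967, 0.1538]
tool_rot: [-0.068, 3.141, -0.0]
ft_force: [0.0, 0.1, 0.5]
grip_width: 1.003
[424.  95.] ctr [0.3312 0.311 ] circ [0.3317 0.3066] D72 z0.074 {'o': 0.0, 'p': 0.0}
[263. 202.] ctr [0.4161 0.1996] circ [0.4164 0.1996] D62 z0.076 {'o': 0.0, 'p': 0.9}
[190. 123.] ctr [0.712 0.191] circ [0.7118 0.1911] D63 z0.077 {'o': 0.0, 'p': 0.0}
[328. 165.] ctr [ 0.6015 -0.1633] circ [ 0.6011 -0.1635] D64 z0.084 {'o': 0.88, 'p': 0.0}
[329. 193.] ctr [ 0.5323 -0.1657] circ [ 0.5327 -0.1653] D64 z0.084 {'o': 0.98, 'p': 0.0}
[283. 194.] ctr [ 0.5283 -0.0497] circ [ 0.5284 -0.0499] D62 z0.084 {'o': 0.0, 'p': 0.95}
[331. 219.] ctr [ 0.4667 -0.1687] circ [ 0.4664 -0.1684] D64 z0.084 {'o': 0.36, 'p': 0.0}
[283. 220.] ctr [ 0.4624 -0.0507] circ [ 0.4624 -0.0504] D63 z0.084 {'o': 0.0, 'p': 0.45}
```

```bash
python3 -m jog '[[[1,0,0.05,1,0],[1,0,0,1,0],[1,0,0,0.68,0],[1,0,0,0,0],[0.6,0,0,0,0],[0.6,0,0,0,0],[0.6,0,0,0,0],[0.6,0,0,0,0],[0.6,0,0,0,0],[0.6,0,0,0,0]]]' 25;  python3 -m jog '[[[0.6,0,0,-0.5,0],[0.6,0,0,-1,0],[0.6,0,0,-1,0],[0.6,0,0,-0.5,0],[0.6,-0.9,-0.9,0,0],[0.6,-0.9,-0.9,0,0],[0.6,-0.9,-0.9,0,0],[0.6,-0.9,-0.9,0,0],[0.6,-0.6,-0.9,0,0],[0.6,0,-0.9,0,0]]]'; python3 -m jog '[[[0.6,0,-0.9,0,0],[0.6,0,0,0,0],[0.6,0,0,0,0],[0.6,0,0,0,0]]]'
```

```text
time: 36.83
position: [0.4175, 0.2001, 0.0474]
tool_rot: [-0.072, 3.14, 0.001]
ft_force: [-0.5, -1.1, 5.6]
grip_width: 0.707
time: 38.08
position: [0.5954, -0.0091, 0.165]
tool_rot: [0.073, -3.139, 0.002]
ft_force: [-0.3, 0.8, -4.3]
grip_width: 0.708
time: 38.58
position: [0.5961, -0.0421, 0.1661]
tool_rot: [0.076, -3.14, -0.001]
ft_force: [0.8, -0.4, -3.7]
grip_width: 0.708
```

```bash
python3 -m jog '[[[0.6,-0.03,-0.05,1,0],[0.6,0,0,1,0],[0.6,0,0,0.5,0],[0.6,0,0,0.2,0],[0.6,0,0,0.08,0],[0.6,0,0,0,0],[0.6,0,0,0.02,0],[0.6,0,0,0,0]]]';python3 -m jog '[[[0.8,0,0,0,0],[1,0,0,0,0],[1,0,0,0,0],[1,0,0,-0.5,0],[1,0,0,-1,0],[1,0,0,-1,0],[1,0,1,-0.5,0],[1,0,1,-0.5,0],[1,0,1,0,0],[1,0,1,0,0]]]';python3 -m jog '[[[1,0,1,0,0],[1,0,1,0,0],[1,0,1,0,0],[1,0,0,0,0],[1,0,0,0,0]]]'
python3 -c "
from h import *
o,S=tins('top');o=[q for q in o if .35<q[1][0]<.75 and -.25<q[1][1]<.25];show(o)
t=.0471;A=np.array([[np.cos(t),np.sin(t)],[-np.sin(t),np.cos(t)]])
for q in o:
    for n,g in(('o',(.432,-.1706)),('p',(.4265,-.052))):
        l=A@(q[1][:2]-g)
        if abs(l[1])<.05:print(n,l.round(4),q[5])
cv2.imwrite('pics/t3.png',cv2.resize(S[0][100:270,130:370,::-1],None,fx=3,fy=3))
im=snap('side')[0];cv2.imwrite('pics/s3.png',cv2.resize(im[110:290,120:380,::-1],None,fx=3,fy=3))"
```

```text
time: 39.58
position: [0.598, -0.046, 0.0552]
tool_rot: [-0.072, 3.14, 0.0]
ft_force: [-0.4, -0.2, -2.9]
grip_width: 0.706
time: 40.83
position: [0.5907, 0.1151, 0.1969]
tool_rot: [-0.072, 3.138, 0.001]
ft_force: [-0.2, 0.4, 0.1]
grip_width: 1.001
time: 41.45
position: [0.5852, 0.233, 0.1957]
tool_rot: [-0.072, 3.139, -0.001]
ft_force: [0.1, -0.3, 0.1]
grip_width: 0.999
[190. 123.] ctr [0.7119 0.1912] circ [0.7118 0.191 ] D63 z0.077 {'o': 0.0, 'p': 0.0}
[328. 165.] ctr [ 0.6015 -0.1631] circ [ 0.601  -0.1635] D63 z0.084 {'o': 0.88, 'p': 0.0}
[282. 167.] ctr [ 0.5968 -0.0473] circ [ 0.5966 -0.0475] D62 z0.084 {'o': 0.0, 'p': 0.88}
[329. 193.] ctr [ 0.5324 -0.1655] circ [ 0.5326 -0.1656] D63 z0.084 {'o': 0.98, 'p': 0.0}
[283. 194.] ctr [ 0.5284 -0.0498] circ [ 0.5284 -0.0499] D62 z0.084 {'o': 0.0, 'p': 0.95}
[331. 219.] ctr [ 0.4664 -0.1686] circ [ 0.4664 -0.1684] D64 z0.084 {'o': 0.37, 'p': 0.0}
[283. 220.] ctr [ 0.4623 -0.0509] circ [ 0.4624 -0.0504] D63 z0.084 {'o': 0.0, 'p': 0.45}
o [ 0.1696 -0.0005] {'o': 0.88, 'p': 0.0}
p [ 0.1703 -0.0033] {'o': 0.0, 'p': 0.88}
o [0.1006 0.0004] {'o': 0.98, 'p': 0.0}
p [ 0.1019 -0.0026] {'o': 0.0, 'p': 0.95}
o [0.0345 0.0004] {'o': 0.37, 'p': 0.0}
p [ 0.0358 -0.0006] {'o': 0.0, 'p': 0.45}
```

View pics/t3.png

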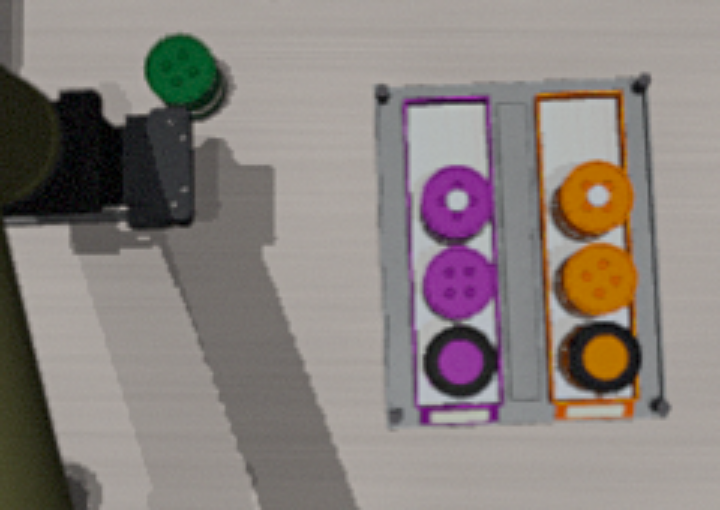

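View pics/s3.png

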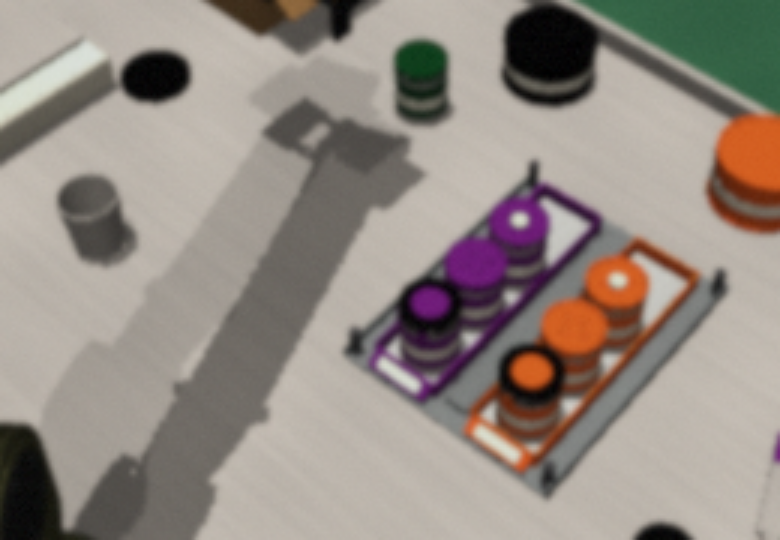

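Both lanes read opened, old, new from front to back, and every tin stands inside its rails. The bystanders in view haven't moved and the arm is clear, so I'm handing in.

```bash
python3 -c "
from bench import job;print(job.close_job())"
```

```text
the job is handed in; nothing more can be done
None
```

I restocked both lanes and handed the job in at about 41 s; the hand-in gives no verdict. I swapped the opened tins using a spot on the table, then pulled each old tin up behind its opened one. With both lanes checked from above, I loaded the only two new tins I could see, one orange and one purple.

Last checks, measured from the top camera in each lane's frame:

| Lane | Opened tin x | Old tin x | New tin x | Sideways offset |
|---|---|---|---|---|
| Orange | 34.5 mm | 100.6 mm | 169.6 mm | at most 0.5 mm |
| Purple | 35.8 mm | 101.9 mm | 170.3 mm | at most 3.3 mm |

- **In range:** opened and old tins are 66 mm apart, under the 76 mm limit. All lids measured 84 mm above the table against an expected 85 mm, and the tins look upright in the side view.
- **Clear of the robot:** the arm was well clear of everything at hand-in.
- **Not fully checked:** the green tin measured unmoved, and the empty tin and loose lid look in place in the last pictures. I did not re-measure the bottle, flask or knife, but the arm never worked near them.
- **Disagreements:** none beyond 1–3 mm between the wrist and top cameras.

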